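Take the spindle bearings' temperatures and clip the thermometer away

ROBOT

A 6-joint arm with a two-finger parallel gripper is mounted at the origin on the work surface. World frame = base frame: x ahead of the robot, y to its left, z up, the work surface at z = 0. Lengths are in m, angles in rad, forces in N, time in s.
With the tool pointing down it reaches from about 0.275 to 0.85 m from the base axis. Payload 5.2 kg.
Tool frame: the origin (TCP) lies at the very end of the fingers, on their centre line; the grasp point (between the pads) lies 19 mm behind it; z points along the fingers, y is the line along which they close (so a half turn about z gives the same grasp; the last joint's range is limited). The gripper opens to 85 mm and grips with 20 to 120 N. Pads are 22 mm wide; open, the fingers measure 114 mm over their backs; the gripper's body (76 mm by 85 mm) begins 54 mm behind the grasp point. The pads swing forward as they close: fully open they stand 13 mm farther back than shut.
Start: joints at [-1.535, 0.259, 1.535, -0, 1.348, -0.203], TCP at [0.13, -0.534, 0.231] pointing down, gripper open.
Joint ranges: [-3.14, 3.14], [-0.91, 2.08], [0.19, 2.58], [-1.22, 4.36], [0.22, 2.71], [-3.12, 3.12]. Speed limits (rad/s): [2.57, 2.57, 3.14, 3.14, 3.14, 3.14].

INTERFACE

Orientations are given as a rotation vector (axis times angle).
In Python, from cell import get_state, viewer, order gives the robot as it stands.
- The arm moves only by the shell command python3 -m creep 'ROWS' [FORCE]. ROWS is JSON, a list that holds one entry, the list of rows, each a list of 7 numbers: the turn, a rotation vector about the tool's x, y, z as a fraction of full scale, then the shift along the tool's x, y, z as a fraction of full scale, then the opening, from -1 (shut) to 1 (fully open). In form: [[[ax, ay, az, tx, ty, tz, fingers], ...]]. A call has 1 to 5 rows; each row is the pose to reach, as a shift and turn from the pose commanded when the call began, along the tool's axes at that moment; what a row does not reach only later rows make up. Full scale, the value 1, is 120 mm for a shift and 60 degrees for a turn. A row lasts 1/10 s, in which the tool goes at most 50 mm and 8.59 degrees, less where a joint would pass 70% of its speed; a pose out of reach is approached as far as the arm can. A call with a number of a shift or a turn outside -1 to 1 is refused whole. A call with a gripper value outside its range is refused whole. The fingers move at their own pace and stop on an object; FORCE is the grip in N (left out, the last holds). Time passes only in rows, so rows that repeat a pose let the fingers close. It gives the time, the measured TCP pose, the force, the opening and the grip force at its end, in the units of the state.
- get_state(): the state, without advancing time (a new reading comes with each control period).
- viewer.capture(name): name is "side" or "top" or "wrist"; returns a dict with "color" (480x640x3 uint8, red, green, blue), "fx", "fy", "cx", "cy" (pixels), "k1" (the pictures are not rectified: a ray, as slopes to the right and down, at radius r is drawn at 1 + k1 r^2 times it, then the intrinsics apply), "rvec" (rotation vector, rad) and "tvec" (3), from world to camera coordinates, as OpenCV has them. Camera axes: x right, y down, z forward; pixel columns grow to the right and rows downward; lengths in m; the calibration is good to about 2 mm. A picture is of the moment at which its call begins. There is no depth.
- order.close_job(): hands the job in; it is judged then, once.
Trained networks look in a picture, given as the dict that the camera call returned (one of the last four; its "shot" number tells which), for a name from the list of things; names that differ only in an ending like _2 or _b are one class to them, and where a whole thing is asked for, a point or a joint stands for the part that bears it (a point fixed in the world has none). Each returns a list of dicts, best first, with "conf" (0 to 1); they miss things now and then, are a little off and sometimes report something else, mostly with a low value. They report only what shows in the picture. A call takes as long as a camera call. They do not tell look-alikes from the thing itself.
- viewer.look_for(picture, name): "rect" ([centre column, centre row, width, height] in pixels, round what is visible of it).
- viewer.outline_of(picture, name): "pixels" (480x640 bool, what is visible of it) and "rect" ([centre column, centre row, width, height] in pixels, round what is visible of it).
The state is a dict: "time_s": time; "qpos": joint angles; "qd": joint speeds; "joint_torque": joint torques, N m; "position": TCP position; "eef_rot": TCP orientation; "force": force on the tool from outside, world axes, zero at the start; "wrist_torque": the same for the moment, N m; "finger_gap": finger opening in m; "finger_force": force on a finger pad.
Only numpy, scipy, OpenCV 4.12 (cv2) and the standard library are available. Lean on these libraries where they do the work, as an engineer would, in place of code of your own. Each camera call takes 0.05 s, during which the arm holds its last target. There are 200 camera calls.

TASK

Pick up the yellow infrared thermometer (it is switched on and reads continuously) and take the temperature of both bearings of the lathe spindle, first the front one next to the chuck, then the rear one: each time point the lens square at the middle of the matt black dot on the bearing's shoulder from about 10 cm off and hold it steady there for a full second or more. Then put the thermometer away in its clip, pushed down past the red sprung jaw until it sits on the bottom of both forks with the jaw closed over it. Do not touch the lathe or its lamp with anything, and leave the other things on the bench where they stand.

Things in the scene. Friction and masses are not known exactly. Their poses are not given: they have to be found in the camera images.
- thermometer: Stick-shaped infrared thermometer, 170 mm long, about 130 g, lying on the bench. Origin mid-length on its axis, 13 mm above the bench; x points along the axis to the lens, z up. Middle 70 mm: yellow flat-sided handle, 30 mm wide (y), 26 mm high, grey display on top: grip here. Towards +x a round black barrel, 24 mm diameter, with a red ring and the lens; towards -x a yellow one, 24 mm diameter.
- lens (a point): Centre of the thermometer's lens, at x = 85 mm on its axis; the thermometer looks along its own +x.
- spindle: Lathe spindle unit, fixed: green channel 360 x 230 mm, 30 mm high, origin under its middle, spindle along its x at 87 mm height. Grey pillow-block bearings at x = -85 (front) and 85 mm (rear), 142 mm high; yellow belt guard between, 157 mm high; chuck (100 mm across) and wooden bowl (128 mm) at the -x end, to x = -256 mm. Must not be touched.
- front_dot: Matt black measuring dot, 32 mm in diameter, on a flat pad on the shoulder of the front bearing (beside the chuck), on the spindle unit's -y side. Origin at the centre of its face; z is the face's outward normal, 38 degrees above horizontal and square to the spindle.
- rear_dot: The same dot on the rear bearing, same axes. The spindle unit's bench lamp is close above: a black bar over the rear bearing, in the unit's frame y = -30 to 120 mm, x = 85 to 115 mm, 284 to 302 mm high, on a bent post from x = 155, y = 95 mm (bend to 321 mm high).
- clip: Thermometer clip, fixed: wooden block 150 x 84 x 18 mm with two aluminium forks, 10 mm thick, at x = -55 and 55 mm, open upwards. Origin under the block's middle, z up, x along the held rod. Slots 26 mm wide, centred on y = 0, bottom at 46 mm; -y tines to 98 mm, flared out to 115 mm; +y tines to 58 mm. Between the forks 100 mm are free for the fingers above 31 mm. Either way round is right.
- clip_seat (a point): Where the thermometer's origin lies when seated: 58 mm above the bench, midway between the forks. Axes as the clip's.
- jaw (a joint): Red sprung jaw, hinged low on the clip's +y side; one hook over each fork. 0 = shut, grows as it opens (rad, to 0.5). Hooks reach in to y = 3 mm, underside at 72 mm; inner faces slope up and out to y = 14 mm at 100 mm, tabs to 107 mm. A barrel pushed straight down (about 10 N) through the 27 mm entry opens it about 0.2 rad; it then snaps shut above.
- brown_bowl: Dark brown wooden bowl, 120 mm across, 65 mm high. Origin under its middle.
- brush_jar: Glass jar of 80 mm diameter, 95 mm high, with brushes up to 200 mm high. Origin under its middle.
- screwdriver: Screwdriver, 150 mm long with a blue handle, lying parallel to the thermometer, about 65 mm to its +y side. Origin at its middle, x to its tip.
- sanding_block: Cork sanding block 85 x 46 x 33 mm. Origin under its middle.
- oil_bottle: Amber bottle, 60 mm diameter, 170 mm high, at the right. Origin under its middle.
Mind the look-alikes: they are no part of the job. Several things look just like the thermometer: the one meant starts farthest to the robot's left.

How it is judged:
By the outcome, as a careful person would: the job done as asked, in the order asked, and still so for the second after the job is handed in, with the robot touching nothing.
It also fails if it takes over 64 s, if anything falls off the work surface, if the arm or the gripper's body presses on something with over 40 N, if the wrist force passes 120 N, or if a joint passes its speed limit or range.

## Working session

There is one attempt and no reset: what is moved stays moved. The work goes in short steps, Python scripts to look and compute and a shell command to move; the robot and the scene stay as the last step left them, time stands still between calls to the robot, and variables do not carry over. Pictures are saved under pics/ and viewed, at most 10 in all, crops included, and the job is handed in when it is done.

```bash
mkdir -p pics; ls; cat > h.py <<'E'
import numpy as np, cv2
from cell import get_state, viewer, order
from scipy.spatial.transform import Rotation as R
def cap(n,save=None):
    p=viewer.capture(n)
    if save: cv2.imwrite('pics/'+save,p['color'][:,:,::-1])
    return p
def K(p): return np.array([[p['fx'],0,p['cx']],[0,p['fy'],p['cy']],[0,0,1.]]),np.array([p['k1'],0,0,0,0.])
def proj(p,X):
    k,d=K(p); return cv2.projectPoints(np.array(X,float).reshape(-1,1,3),np.array(p['rvec'],float),np.array(p['tvec'],float),k,d)[0].reshape(-1,2)
def ray(p,uv):
    k,d=K(p); n=cv2.undistortPoints(np.array(uv,float).reshape(-1,1,2),k,d).reshape(-1,2)
    Rm=cv2.Rodrigues(np.array(p['rvec'],float))[0]; t=np.array(p['tvec'],float).ravel()
    D=np.c_[n,np.ones(len(n))]@Rm; return -Rm.T@t,D
def onz(p,uv,z):
    c,D=ray(p,uv); return c+D*((z-c[2])/D[:,2])[:,None]
def step(target_pos,target_R,cur=None):
    "row values (full-scale fractions) from the current pose to target"
    s=get_state(); p=np.array(s['position']); r=R.from_rotvec(s['eef_rot'])
    return np.r_[(r.inv()*target_R).as_rotvec()/np.radians(60), r.inv().apply(target_pos-p)/.12]
E
python3 - <<'E'
from h import *
np.set_printoptions(precision=4,suppress=True)
s=get_state();print(s['position'],s['eef_rot'],R.from_rotvec(s['eef_rot']).as_matrix(),s['time_s'])
for n in('top','side'):
    p=cap(n,n+'0.png'); print(n,ray(p,[[320,240]]))
    for o in ['thermometer','lens','spindle','front_dot','rear_dot','clip','jaw','brown_bowl','brush_jar','screwdriver','sanding_block','oil_bottle']:
        print(o,[(np.round(a['rect']).astype(int).tolist(),round(a['conf'],2)) for a in viewer.look_for(p,o)])
E
```

```text
pics
[ 0.1301 -0.5338  0.2305] [-3.1174 -0.374  -0.0003] [[ 0.9716  0.2366 -0.    ]
 [ 0.2366 -0.9716  0.0019]
 [ 0.0004 -0.0018 -1.    ]] 0.0
top (array([ 0.3542, -0.0508,  1.4156]), array([[ 0.0791, -0.0059, -0.9971]]))
thermometer [([430, 249, 54, 58], 0.91), ([495, 321, 73, 22], 0.76)]
lens [([430, 252, 50, 59], 0.87), ([494, 324, 76, 19], 0.56)]
spindle [([132, 214, 148, 213], 0.8), ([286, 153, 69, 69], 0.63), ([463, 256, 24, 27], 0.53), ([430, 251, 49, 62], 0.45)]
front_dot []
rear_dot [([160, 168, 15, 14], 0.68), ([279, 141, 50, 39], 0.56)]
clip [([285, 154, 64, 65], 0.86)]
jaw [([280, 139, 47, 35], 0.67)]
brown_bowl [([373, 157, 49, 48], 0.87)]
brush_jar [([322, 240, 35, 42], 0.61)]
screwdriver [([454, 264, 42, 49], 0.71), ([133, 215, 152, 216], 0.24)]
sanding_block []
oil_bottle [([478, 185, 36, 27], 0.95), ([429, 250, 52, 56], 0.72)]
side (array([-0.0685,  0.4743,  0.9961]), array([[ 0.4901, -0.4275, -0.7599]]))
thermometer [([488, 225, 47, 33], 0.93), ([404, 200, 12, 9], 0.47)]
lens [([487, 226, 52, 32], 0.75), ([185, 283, 12, 13], 0.56), ([402, 202, 3, 9], 0.53), ([257, 223, 25, 48], 0.53)]
spindle [([175, 338, 190, 220], 0.58)]
front_dot [([214, 337, 12, 11], 0.49)]
rear_dot [([185, 283, 12, 14], 0.48)]
clip [([264, 232, 43, 65], 0.71)]
jaw [([257, 227, 30, 52], 0.55), ([174, 338, 194, 223], 0.5)]
brown_bowl [([326, 196, 37, 36], 0.6)]
brush_jar [([344, 245, 36, 74], 0.65)]
screwdriver []
sanding_block [([373, 245, 31, 30], 0.78), ([404, 200, 10, 12], 0.26)]
oil_bottle [([374, 242, 28, 31], 0.58)]
```

View pics/top0.png

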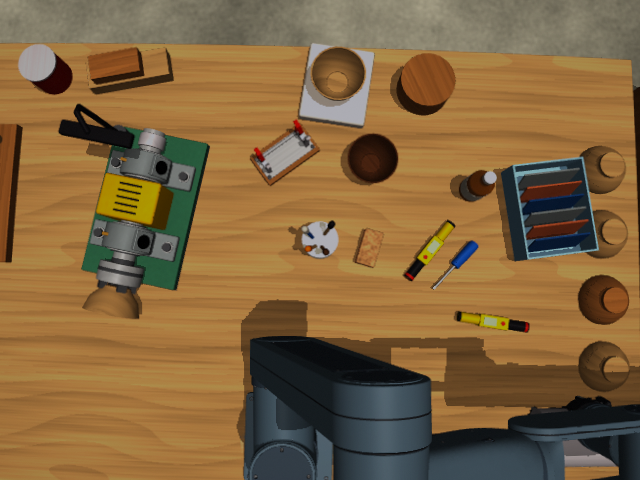

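View pics/side0.png

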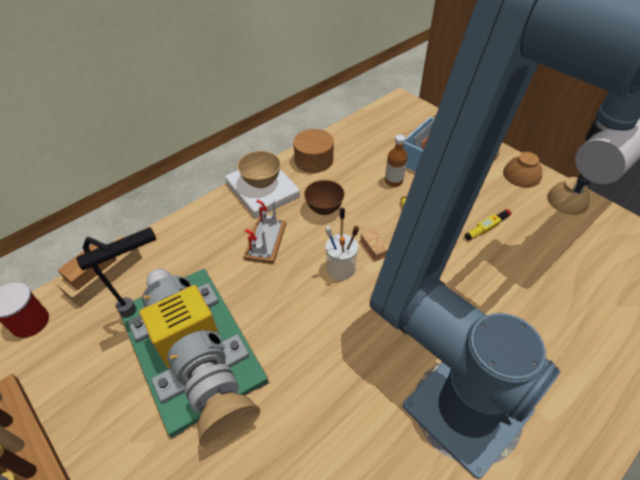

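Top view candidates: yellow and black stick A at (430,250), black lens end at (410,275), with the screwdriver parallel at (455,265). Stick B is at (492,321), with its lens end at (527,326). Image left is the robot's left, so A is the one meant, and the parallel screwdriver on its +y side agrees. Lathe dots show at (143,242) for the front and (160,168) for the rear. The clip is at (285,153) with its red jaw on the upper left side.

```bash
cat > m1.py <<'E'
from h import *
np.set_printoptions(precision=4,suppress=True)
t=cap('top'); 
cv2.imwrite('pics/crop.png',cv2.resize(t['color'][120:300,220:480,::-1],None,fx=3,fy=3,interpolation=cv2.INTER_CUBIC))
cv2.imwrite('pics/crop2.png',cv2.resize(t['color'][90:320,30:230,::-1],None,fx=2.6,fy=2.6,interpolation=cv2.INTER_CUBIC))
for a in viewer.outline_of(t,'thermometer'):
    v,u=np.nonzero(a['pixels']); 
    X=onz(t,np.c_[u,v],.015)[:,:2]; m=X.mean(0); w,V=np.linalg.eigh(np.cov((X-m).T)); ax=V[:,1]
    q=(X-m)@ax; n=(X-m)@V[:,0]; print('th',a['conf'],m,ax,q.min(),q.max(),n.min(),n.max(), 'mid',m+ax*(q.min()+q.max())/2)
    print('col',[t['color'][v[s],u[s]].mean(0) for s in (q<q.min()+.02,q>q.max()-.02)])
for a in viewer.outline_of(t,'clip')[:1]:
    v,u=np.nonzero(a['pixels']); print('clip',onz(t,[[u.mean(),v.mean()]],.03))
s=cap('side')
def tri(a,ua,b,ub):
    c1,d1=ray(a,[ua]);c2,d2=ray(b,[ub]);d1=d1[0];d2=d2[0]
    k=np.linalg.lstsq(np.c_[d1,-d2],c2-c1,rcond=None)[0];P,Q=c1+k[0]*d1,c2+k[1]*d2
    return (P+Q)/2,np.linalg.norm(P-Q)
print('front',tri(t,[143,242],s,[214,337]));print('rear',tri(t,[160,168],s,[185,283]))
print('corners z.03',onz(t,[[209,144],[177,290],[82,270]],.03))
E
python3 m1.py
```

```text
th 0.89 [ 0.2816 -0.4748] [0.1348 0.9909] -0.08793892036837325 0.08843229962862309 -0.016616243849702304 0.016431951282984542 mid [ 0.2817 -0.4746]
col [array([74.3855, 21.8193, 14.6265]), array([95.4186, 77.5465,  8.7442])]
th 0.57 [0.5254 0.3809] [-0.9999  0.0106] -0.2603710255706498 0.2577536014592758 -0.21449371857748922 0.16305403240757382 mid [0.5267 0.3809]
col [array([18.2333, 13.5333,  9.3111]), array([128.5398,  89.2153,  46.292 ])]
th 0.56 [ 0.4495 -0.3205] [-0.7911  0.6117] -0.08831625051266749 0.08764242496499032 -0.015894104453934563 0.015399160066643205 mid [ 0.4498 -0.3207]
col [array([116.7051,  95.1667,   9.7308]), array([68.5   , 16.439 , 11.7195])]
clip [[0.6688 0.0311 0.03  ]]
front (array([0.4408, 0.3298, 0.1315]), np.float64(0.0011126357154160368))
rear (array([0.6068, 0.3013, 0.1263]), np.float64(0.003833738454090344))
corners z.03 [[0.6885 0.2137 0.03  ]
 [0.3374 0.2735 0.03  ]
 [0.3773 0.5042 0.03  ]]
```

View pics/crop.png

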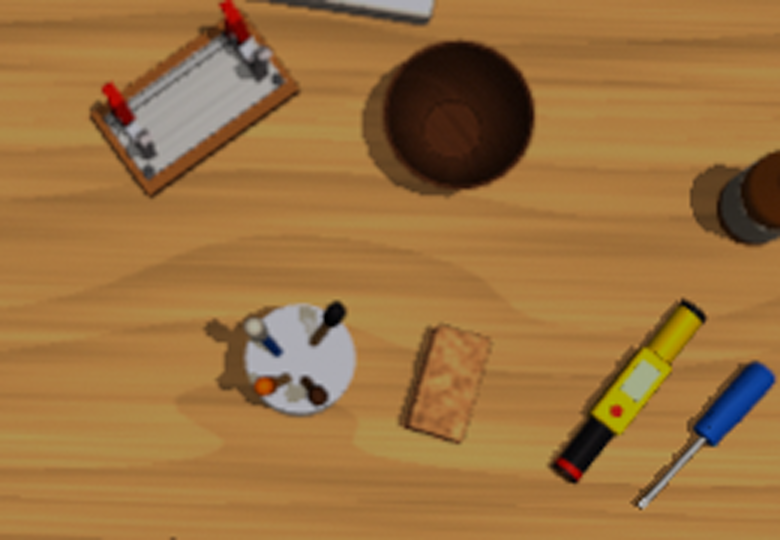

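View pics/crop2.png

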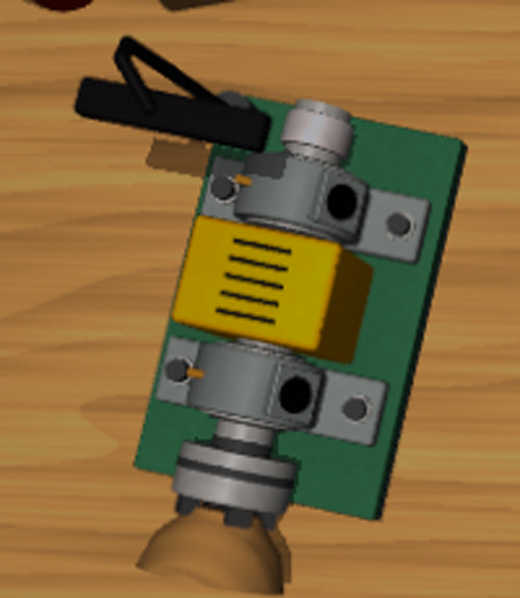

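The close crop confirms A: at (630,390) in the crop, yellow with a grey display and its black, red-ringed end at lower left (565,470), the screwdriver beside it. The second crop shows the front dot at (295,395) and the rear dot at (342,202), on the lathe's right (-y) side.

```bash
cat > m2.py <<'E'
from h import *
import json
from m1 import tri
E
python3 -m creep '[[[0,0,-0.14,0.4,-0.14,0.09,1],[0,0,-0.28,0.8,-0.29,0.18,1],[0,0,-0.42,1,-0.36,0.22,1],[0,0,-0.56,1,-0.36,0.22,1],[0,0,-0.7,1,-0.36,0.22,1]]]'; python3 -c "
from h import *;s=get_state();print(list(s['qpos']),list(s['position']),list(s['eef_rot']))" | tee -a log.txt
python3 -m creep '[[[0,0,-0.14,0.3,0.1,0.05,1],[0,0,-0.28,0.6,0.2,0.1,1],[0,0,-0.42,0.9,0.35,0.15,1],[0,0,-0.56,0.98,0.42,0.22,1],[0,0,-0.7,0.98,0.42,0.22,1]]]'; python3 -c "
from h import *;s=get_state();print(list(s['qpos']),list(s['position']),list(s['eef_rot']))" | tee -a log.txt
python3 -m creep '[[[0,0,-0.14,0.1,0.25,0.05,1],[0,0,-0.28,0.2,0.5,0.1,1],[0,0,-0.42,0.3,0.75,0.15,1],[0,0,-0.56,0.44,0.98,0.22,1],[0,0,-0.7,0.44,0.98,0.22,1]]]'; python3 - <<'E' | tee -a log.txt
from h import *;s=get_state();print(list(s['qpos']),list(s['position']),list(s['eef_rot']))
E
python3 - <<'E'
from h import *
np.set_printoptions(precision=4,suppress=True)
p=cap('wrist','w1.png'); print(ray(p,[[320,240]]))
for a in viewer.outline_of(p,'thermometer'):
    v,u=np.nonzero(a['pixels']); 
    X=onz(p,np.c_[u,v],.015)[:,:2]; m=X.mean(0); w,V=np.linalg.eigh(np.cov((X-m).T)); ax=V[:,1]
    q=(X-m)@ax; n=(X-m)@V[:,0]; print('th',a['conf'],a['rect'],ax,np.ptp(q),np.ptp(n), 'mid',m+ax*(q.min()+q.max())/2+V[:,0]*(n.min()+n.max())/2)
E
```

```text
time_s: 2.0
position: [0.2376, -0.4631, 0.2048]
eef_rot: [-2.771, -1.479, -0.0]
force: [-0.1, 0.4, 0.2]
finger_gap: 0.0851
finger_force: 0.0
[np.float64(-1.3112998186603986), np.float64(0.22582683454148067), np.float64(1.645415923472217), np.float64(-2.253997876685366e-05), np.float64(1.27068158552854), np.float64(-0.7208189432605833)] [np.float64(0.237573005901066), np.float64(-0.46309166966313087), np.float64(0.20478423527749245)] [np.float64(-2.771403032769806), np.float64(-1.4788069272613817), np.float64(-8.61809722808368e-05)]
time_s: 2.5
position: [0.3461, -0.3936, 0.1775]
eef_rot: [-2.056, -2.374, -0.002]
force: [-0.5, 0.8, -0.1]
finger_gap: 0.0856
finger_force: 0.0
[np.float64(-1.0629663019499551), np.float64(0.2566076299085072), np.float64(1.6755726486952272), np.float64(0.0005915024835623825), np.float64(1.2109843278390735), np.float64(-1.2063923363848634)] [np.float64(0.3460525953909199), np.float64(-0.3935682942856519), np.float64(0.17750570186309697)] [np.float64(-2.0559664997791125), np.float64(-2.3737132585292344), np.float64(-0.001661220994552011)]
time_s: 3.0
position: [0.456, -0.3243, 0.1509]
eef_rot: [-1.068, -2.953, -0.003]
force: [-0.4, -0.6, -0.3]
finger_gap: 0.0855
finger_force: 0.0
[np.float64(-0.818367226350703), np.float64(0.34246010635546303), np.float64(1.6247865478996095), np.float64(0.0015713758551657144), np.float64(1.176320445594579), np.float64(-1.6955048735159761)] [np.float64(0.45602995523965245), np.float64(-0.3242574974861228), np.float64(0.1508787007003275)] [np.float64(-1.0684020768098732), np.float64(-2.9531673948366706), np.float64(-0.0034368798060967613)]
(array([ 0.4041, -0.2817,  0.2934]), array([[ 0.213 , -0.1766, -0.961 ]]))
th 0.62 [54.2, 155.3, 108.1, 120.2] [0.1024 0.9947] 0.12005942531008265 0.037669244957800406 mid [ 0.2865 -0.446 ]
th 0.6 [315.4, 208.6, 48.6, 244.3] [-0.7923  0.6102] 0.1771873095518258 0.032121114127662255 mid [ 0.4507 -0.3252]
```

```bash
python3 - <<'E'
from h import *
np.set_printoptions(precision=4,suppress=True)
x=np.array([-.792,.610,0]);x/=np.linalg.norm(x);z=np.array([0,0,-1.]);M=R.from_matrix(np.c_[x,np.cross(z,x),z])
print(step(np.array([.4503,-.3235,.001]),M))
E
```

```text
[ 0.     -0.0007 -0.042   0.0415 -0.0041  1.2561]
```

```bash
python3 -m creep '[[[0,0,-0.04,0.04,0,0.25,1],[0,0,-0.04,0.04,0,0.5,1],[0,0,-0.04,0.04,0,0.75,1],[0,0,-0.04,0.04,0,0.95,1],[0,0,-0.04,0.04,0,0.95,1]]]'
python3 -m creep '[[[0,0,0,0,0,0.1,1],[0,0,0,0,0,0.2,1],[0,0,0,0,0,0.3,1],[0,0,0,0,0,0.3,1]]]'
python3 -m creep '[[[0,0,0,0,0,0,-0.6],[0,0,0,0,0,0,-0.6],[0,0,0,0,0,0,-0.6],[0,0,0,0,0,0,-0.6],[0,0,0,0,0,0,-0.6]]]' 60
```

```text
time_s: 3.6
position: [0.448, -0.3229, 0.0352]
eef_rot: [-1.026, -2.963, -0.005]
force: [-0.7, 1.3, 0.6]
finger_gap: 0.0856
finger_force: 0.0
time_s: 4.0
position: [0.4495, -0.3234, 0.0007]
eef_rot: [-1.021, -2.969, -0.002]
force: [-0.0, -0.0, -0.6]
finger_gap: 0.0853
finger_force: 0.0
time_s: 4.5
position: [0.4507, -0.3246, 0.0028]
eef_rot: [1.02, 2.97, -0.001]
force: [-0.8, -0.0, 3.5]
finger_gap: 0.0289
finger_force: 61.1
```

```bash
python3 -m creep '[[[0,0,0,0,0,-0.2,-0.6],[0,0,0,0,0,-0.5,-0.6],[0,0,0,0,0,-0.8,-0.6],[0,0,0,0,0,-1,-0.6],[0,0,0,0,0,-1,-0.6]]]' 80
python3 -m creep '[[[0,0,0,0,0,-0.3,-0.6],[0,0,0,0,0,-0.6,-0.6],[0,0,0,0,0,-0.9,-0.6],[0,0,0,0,0,-1,-0.6],[0,0,0,0,0,-1,-0.6]]]'
python3 - <<'E' | tee -a log.txt
from h import *;s=get_state();print(list(s['qpos']),list(s['position']),list(s['eef_rot']))
cap('wrist','w2.png')
E
cat > kin.py <<'E'
from h import *
import re
from scipy.optimize import least_squares
N=lambda l:np.array([float(x) for x in re.findall(r'\((-?[\d.e-]+)\)',l)])
D=[N(l) for l in open('log.txt')]
D.append(np.array([-1.535,0.259,1.535,0,1.348,-.203,.1301,-.5338,.2305,-3.1174,-.374,-.0003]))
ry=lambda a:R.from_euler('y',a); rz=lambda a:R.from_euler('z',a)
def fk(q,P,s4=1,s6=1):
    h,L,a,b,e,c,d=P
    r=rz(q[0]); p=np.array([0,0,h])
    r=r*ry(q[1]); p=p+r.apply([0,L,a])
    r=r*ry(q[2]); p=p+r.apply([e,0,b])
    r=r*rz(s4*q[3])*ry(q[4]); p=p+r.apply([d,0,c])
    r=r*rz(s6*q[5]+np.pi/2)
    return p,r
def res(P): return np.concatenate([fk(x[:6],P)[0]-x[6:9] for x in D])
if __name__=='__main__':
    np.set_printoptions(precision=4,suppress=True)
    o=least_squares(res,[.2,.11,.4,.4,0,.2,0],x_scale=.1); print(o.x,abs(o.fun).max())
    for s in(1,-1):
        print([np.degrees((fk(x[:6],o.x,1,s)[1].inv()*R.from_rotvec(x[9:])).magnitude()) for x in D])
E
python3 kin.py
```

```text
time_s: 5.0
position: [0.452, -0.3259, 0.1258]
eef_rot: [1.018, 2.965, -0.005]
force: [0.5, -0.6, -1.0]
finger_gap: 0.0284
finger_force: 79.5
time_s: 5.5
position: [0.4507, -0.3246, 0.2426]
eef_rot: [1.02, 2.969, -0.002]
force: [-0.9, 0.4, -2.0]
finger_gap: 0.0285
finger_force: 79.5
[np.float64(-0.8250250886892477), np.float64(0.2597140350698944), np.float64(1.5055902853898406), np.float64(2.6575986104477942e-05), np.float64(1.374140780353695), np.float64(-1.7340400993328804)] [np.float64(0.45067751415992774), np.float64(-0.32458378877874206), np.float64(0.24259450223802523)] [np.float64(1.0200471763275019), np.float64(2.9693690031791755), np.float64(-0.0015628885065001226)]
[ 0.3924  0.1108  0.5333  0.4232  0.0562  0.5286 -0.0016] 0.00037288992630926665
[np.float64(3.331472750405195e-14), np.float64(2.6932718687907287e-14), np.float64(2.0975175056951678e-14), np.float64(1.872757739596407e-14), np.float64(0.08254868694574097)]
[np.float64(82.59976648382275), np.float64(138.24237862355875), np.float64(165.7094532073442), np.float64(161.29364160355982), np.float64(23.262567638689646)]
```

View pics/w2.png

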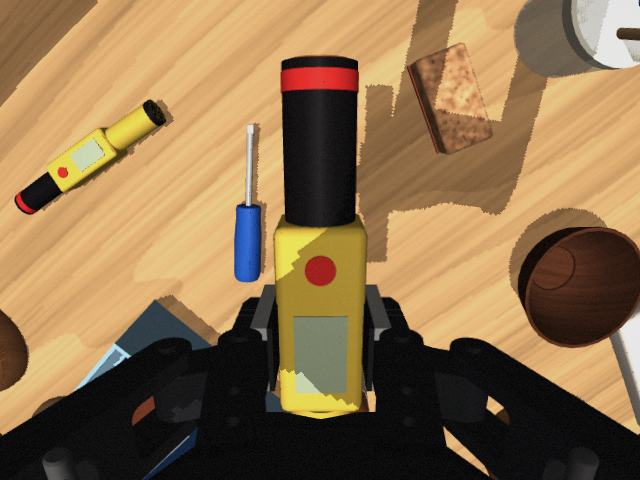

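The thermometer is held level and straight: lens end up at (320,57), handle between the pads at (320,340), B and the screwdriver undisturbed. Next I cross over the brush jar high up, with yaw, then tilt.

```bash
L(){ python3 -c "
from h import *;s=get_state();print(list(s['qpos']),list(s['position']),list(s['eef_rot']))" >> log.txt; }
python3 -m creep '[[[0,0,0.12,0.14,0.18,-0.3,-0.6],[0,0,0.25,0.28,0.36,-0.5,-0.6],[0,0,0.38,0.42,0.55,-0.6,-0.6],[0,0,0.5,0.56,0.73,-0.6,-0.6],[0,0,0.5,0.56,0.73,-0.6,-0.6]]]'; L
python3 -m creep '[[[0,0,0.12,0.25,0.08,-0.08,-0.6],[0,0,0.25,0.5,0.16,-0.08,-0.6],[0,0,0.38,0.75,0.24,-0.08,-0.6],[0,0,0.5,0.96,0.3,-0.08,-0.6],[0,0,0.5,0.96,0.3,-0.08,-0.6]]]'; L
python3 -m creep '[[[0,0,0,0.25,-0.05,0,-0.6],[0,0,0,0.5,-0.1,0,-0.6],[0,0,0,0.75,-0.15,0,-0.6],[0,0,0,0.98,-0.17,0,-0.6],[0,0,0,0.98,-0.17,0,-0.6]]]'; L
python3 -m creep '[[[0,-0.12,0,0.2,-0.03,0,-0.6],[0,-0.25,0,0.4,-0.06,0,-0.6],[0,-0.38,0,0.6,-0.09,0,-0.6],[0,-0.5,0,0.66,-0.09,0,-0.6],[0,-0.6,0,0.66,-0.09,0,-0.6]]]'
python3 -m creep '[[[0,-0.03,0,0,0,0,-0.6],[0,-0.03,0,0,0,0,-0.6]]]' ; L; python3 kin.py; tail -1 log.txt
cat > m2.py <<'E'
from h import *
np.set_printoptions(precision=4,suppress=True)
def tri(a,ua,b,ub):
    c1,d1=ray(a,[ua]);c2,d2=ray(b,[ub]);d1=d1[0];d2=d2[0]
    k=np.linalg.lstsq(np.c_[d1,-d2],c2-c1,rcond=None)[0];P,Q=c1+k[0]*d1,c2+k[1]*d2
    return (P+Q)/2,np.linalg.norm(P-Q)
def blob(img,uv,r=11):
    u,v=map(int,uv); g=img[v-r:v+r+1,u-r:u+r+1].max(2).astype(np.uint8)
    n,l,st,c=cv2.connectedComponentsWithStats((g<45).astype(np.uint8))
    k=l[r-2:r+3,r-2:r+3]; k=np.bincount(k[k>0]).argmax(); return c[k]+[u-r,v-r],st[k]
t=cv2.imread('pics/top0.png')[:,:,::-1]; s=cv2.imread('pics/side0.png')[:,:,::-1]
T=cap('top');S=cap('side')
for n,a,b in(('front',(143,242),(214,337)),('rear',(160,168),(185,283))):
    A,sa=blob(t,a);B,sb=blob(s,b); print(n,A,sa,B,sb,tri(T,A,S,B))
    for z in(.121,.125,.13): print('  z',z,onz(T,[A],z)[0],onz(S,[B],z)[0])
E
python3 m2.py
```

```text
time_s: 6.05
position: [0.4503, -0.2102, 0.3119]
eef_rot: [-1.753, -2.602, -0.002]
force: [0.2, 0.2, -2.8]
finger_gap: 0.0288
finger_force: 79.6
time_s: 6.55
position: [0.4399, -0.0909, 0.3214]
eef_rot: [-2.365, -2.061, 0.002]
force: [-0.2, -0.1, -2.4]
finger_gap: 0.0287
finger_force: 79.7
time_s: 7.05
position: [0.4367, 0.0276, 0.3218]
eef_rot: [-2.361, -2.067, 0.002]
force: [0.3, -0.7, -0.9]
finger_gap: 0.0283
finger_force: 79.6
time_s: 7.55
position: [0.4382, 0.1065, 0.322]
eef_rot: [1.994, 1.746, -0.658]
force: [1.0, -0.3, -1.9]
finger_gap: 0.0286
finger_force: 79.6
time_s: 7.75
position: [0.4375, 0.1056, 0.3215]
eef_rot: [1.979, 1.729, -0.684]
force: [-0.5, -0.2, -1.2]
finger_gap: 0.0286
finger_force: 79.6
[0.2219 0.1108 0.5337 0.426  0.0598 0.3541 0.0001] 0.0005283363880675129
[np.float64(3.331472750405195e-14), np.float64(2.6932718687907287e-14), np.float64(2.0975175056951678e-14), np.float64(1.872757739596407e-14), np.float64(2.395609939529066e-14), np.float64(3.98036620396994e-14), np.float64(2.9419861425974876e-14), np.float64(3.298627766657533e-14), np.float64(0.0825486869
[... 620 characters left out ...]
.float64(1.729209773256399), np.float64(-0.6841829180725293)]
front [143.2966 241.5793] [  5   4  13  14 145] [214.0303 338.2576] [ 6  8 11 10 66] (array([0.442 , 0.3306, 0.1257]), np.float64(0.0017477563265439994))
  z 0.121 [0.4429 0.3327 0.121 ] [0.444  0.3293 0.121 ]
  z 0.125 [0.4426 0.3315 0.125 ] [0.4417 0.3299 0.125 ]
  z 0.13 [0.4422 0.33   0.13  ] [0.4387 0.3308 0.13  ]
rear [160.9847 167.3664] [  7   4  11  14 131] [184.1   282.025] [ 6  7  9  7 40] (array([0.6093, 0.3004, 0.1264]), np.float64(0.0008279394014363903))
  z 0.121 [0.6107 0.3022 0.121 ] [0.6132 0.299  0.121 ]
  z 0.125 [0.6099 0.3011 0.125 ] [0.6101 0.2998 0.125 ]
  z 0.13 [0.6089 0.2997 0.13  ] [0.6062 0.3008 0.13  ]
```

```bash
cat > plan.py <<'E'
from kin import *
np.set_printoptions(precision=4,suppress=True)
P=least_squares(res,[.2,.11,.4,.4,0,.35,0],x_scale=.1).x
lo=np.array([-3.14,-.91,.19,-1.22,.22,-3.12]);hi=np.array([3.14,2.08,2.58,4.36,2.71,3.12])
def ik(p,M,q0):
    f=lambda q:np.r_[(fk(q,P)[0]-p)*5,(fk(q,P)[1].inv()*M).as_rotvec()]
    o=least_squares(f,np.clip(q0,lo+.01,hi-.01),bounds=(lo,hi)); return o.x,np.abs(o.fun).max()
F=np.array([.4420,.3306,.1258]);Q=np.array([.6093,.3004,.1262])
xh=(Q-F)*[1,1,0];xh/=np.linalg.norm(xh);yh=np.array([-xh[1],xh[0],0])
e=np.radians(38);n=-yh*np.cos(e)+np.array([0,0,np.sin(e)])
OFF=np.array([.0014,0,-.0102])   # thermometer origin in tool frame
def meas(dot,a,dist=.1,off=OFF):
    x=-n; z0=-yh*np.sin(e)-np.array([0,0,np.cos(e)]); z=np.cos(a)*z0+np.sin(a)*xh
    M=R.from_matrix(np.c_[x,np.cross(z,x),z]); return dot+(dist+.085)*n-M.apply(off),M
E
python3 - <<'E'
from plan import *
q0=get_state()['qpos']
C=F+(Q-F)/2-(-.0434)*yh; C[2]=0
g=np.array([[x,y,z] for x in(-.05,0,.05) for y in(-.05,0,.05) for z in np.arange(-.36,-.07,.02)])
cam=np.array([[x,y,z] for x in(.05,.08,.11) for y in(-.05,0,.05) for z in(-.11,-.15,-.19)])
fo=np.array([[x,y,z] for x in np.linspace(-.08,.08,5) for y in np.linspace(-.08,.08,5) for z in(-.40,-.36,-.30)])
lo_=np.array([.085,-.03,.284]);hi_=np.array([.115,.12,.302])
for a in np.radians([0,20,35,45,55,65]):
    for nm,d in(('F',F),('R',Q)):
        p,M=meas(d,a);q,er=ik(p,M,q0)
        W=M.apply(np.r_[g,cam,fo])+p-C; U=np.c_[W@xh,W@yh,W[:,2]]
        k=np.linalg.norm(U-np.clip(U,lo_,hi_),axis=1)
        print(int(np.degrees(a)),nm,p,q,round(er,4),'lamp g,cam,fo',k[:len(g)].min(),k[len(g):-len(fo)].min(),k[-len(fo):].min())
T=cap('wrist','w3.png');s=get_state();r=R.from_rotvec(s['eef_rot'])
for X in ([.085,0,-.0122],[.035,0,.013],[-.035,0,.013],[.035,.015,.013],[.035,-.015,.013]):
    v=np.array(X); v=np.array([v[0],v[1],-v[2]]) if v[2]>0 else np.array([v[0],v[1],0.])
    print(X,proj(T,r.apply(OFF+v)+s['position']))
im=T['color'].astype(int);
red=(im[:,:,0]>150)&(im[:,:,1]<60);red[:, :250]=0;red[:,400:]=0;red[150:]=0
v,u=np.nonzero(red);print('ring',u.min(),u.max(),v.min(),v.max(),u.mean())
E
```

```text
0 F [0.4148 0.1799 0.2325] [ 0.5304  0.4053  1.5118 -0.4894  1.6806  0.7694] 0.0 lamp g,cam,fo 0.12604946681587317 0.12000611872002602 0.14814529182267525
0 R [0.5821 0.1497 0.2329] [ 0.376   0.6126  1.1665 -0.5583  1.7257  0.5701] 0.0 lamp g,cam,fo 0.038843466159396114 0.00059955993089994 0.11807189736987805
20 F [0.4183 0.1796 0.233 ] [ 0.6633  0.2925  1.7243 -0.7029  1.4348  0.9328] 0.0 lamp g,cam,fo 0.1629580978949804 0.15903060146739467 0.23098643958612225
20 R [0.5856 0.1494 0.2334] [ 0.4597  0.461   1.4651 -0.7492  1.3777  0.7299] 0.0 lamp g,cam,fo 0.03948590690027314 0.0008278291377823016 0.1281176112290866
35 F [0.4208 0.1799 0.234 ] [ 0.7582  0.2361  1.8987 -0.9185  1.2778  1.1295] 0.0 lamp g,cam,fo 0.18236999698557874 0.18792922462545486 0.2931510950528839
35 R [0.5881 0.1497 0.2344] [ 0.5097  0.3774  1.6887 -0.9763  1.1432  0.9366] 0.0 lamp g,cam,fo 0.052536074130447634 0.02933318186301502 0.15129969908153063
45 F [0.4222 0.1804 0.2349] [ 0.8142  0.2189  2.0195 -1.0984  1.2004  1.3051] 0.0 lamp g,cam,fo 0.1965623450062336 0.20724597888002425 0.3323288736546409
45 R [0.589
[... 323 characters left out ...]
2363] [ 0.5199  0.3027  1.8717 -1.22    0.9493  1.1412] 0.1306 lamp g,cam,fo 0.07717450794845572 0.06405894947397987 0.204706953226034
65 F [0.4245 0.1818 0.2372] [ 0.8656  0.1904  2.0959 -1.22    1.1657  1.4145] 0.2206 lamp g,cam,fo 0.22545855010821939 0.24381613546294978 0.4011466474512631
65 R [0.5918 0.1516 0.2376] [ 0.4931  0.2507  1.9038 -1.22    0.8619  1.0963] 0.2684 lamp g,cam,fo 0.08714655320670348 0.08332562993894999 0.23290684211628943
[0.085, 0, -0.0122] [[319.3466  65.6976]]
[0.035, 0, 0.013] [[319.0881 232.3489]]
[-0.035, 0, 0.013] [[319.0466 419.3679]]
[0.035, 0.015, 0.013] [[367.8983 232.4269]]
[0.035, -0.015, 0.013] [[270.3031 232.281 ]]
ring 316 321 74 83 318.6666666666667
```

View pics/w3.png

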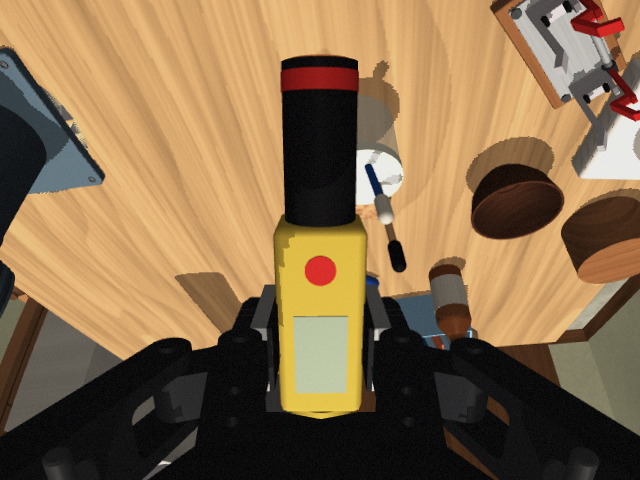

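Lens end at (320,57) and handle edges at rows 222 and 411 against the predicted 232 and 419. So the thermometer sits about 3 mm further forward than assumed, and I correct for it. A 40° roll keeps the gripper clear of the lamp.

```bash
sed -i 's/OFF=np.array(\[.0014/OFF=np.array([.004/' plan.py; python3 - <<'E'
from plan import *
for d in(F,Q):
    p,M=meas(d,np.radians(40)); print(p,step(p,M))
print(ik(*meas(F,np.radians(40)),get_state()['qpos']),ik(*meas(Q,np.radians(40)),get_state()['qpos']))
E
```

```text
[0.4211 0.1781 0.236 ] [-0.6437 -0.015   0.0264  0.9132 -0.2216  0.2207]
[0.5884 0.1479 0.2364] [-0.6437 -0.015   0.0264  0.8676  1.1941  0.252 ]
(array([ 0.7846,  0.2195,  1.9612, -1.0048,  1.2353,  1.2085]), np.float64(8.326672684688674e-16)) (array([ 0.5191,  0.3529,  1.7646, -1.0767,  1.075 ,  1.0266]), np.float64(3.011202398539581e-13))
```

```bash
python3 -m creep '[[[-0.13,0,0,0.18,-0.05,0.05,-0.6],[-0.26,0,0.01,0.36,-0.09,0.09,-0.6],[-0.39,-0.01,0.02,0.54,-0.13,0.13,-0.6],[-0.52,-0.01,0.02,0.72,-0.18,0.18,-0.6],[-0.64,-0.015,0.026,0.91,-0.22,0.22,-0.6]]]'
python3 -m creep '[[[0,0,0,0,0,0,-0.6],[0,0,0,0,0,0,-0.6]]]'
python3 - <<'E'
from plan import *
p,M=meas(F,np.radians(40)); print(step(p,M))
for n in('top','side'): cap(n,n+'F.png')
a=cv2.imread('pics/topF.png')[130:330,50:300];b=cv2.imread('pics/sideF.png')[200:400,100:350]
cv2.imwrite('pics/F.png',cv2.resize(np.vstack([a,b]),None,fx=1.5*1,fy=1.5))
E
```

```text
time_s: 8.4
position: [0.4208, 0.1786, 0.2369]
eef_rot: [1.514, 1.624, -0.063]
force: [0.7, 0.2, -1.9]
finger_gap: 0.0285
finger_force: 79.8
time_s: 8.6
position: [0.4209, 0.1783, 0.2368]
eef_rot: [1.514, 1.627, -0.073]
force: [-0.1, 0.5, -0.4]
finger_gap: 0.0287
finger_force: 80.0
[-0.0042  0.0004  0.0024  0.0035 -0.0022  0.0055]
```

View pics/F.png

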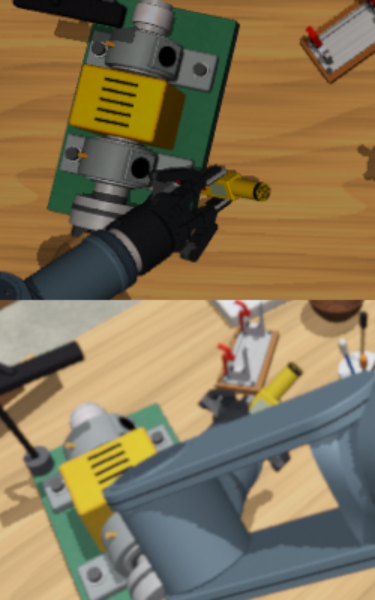

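The top half shows the thermometer's back end at (265,190), pointing at the front dot (142,167); the gripper is clear of the chuck and guard. Now hold for over a second.

```bash
for i in 1 ; do
python3 -m creep '[[[0,0,0,0,0,0,-0.6],[0,0,0,0,0,0,-0.6],[0,0,0,0,0,0,-0.6],[0,0,0,0,0,0,-0.6],[0,0,0,0,0,0,-0.6]]]' | tail -1
python3 -m creep '[[[0,0,0,0,0,0,-0.6],[0,0,0,0,0,0,-0.6],[0,0,0,0,0,0,-0.6],[0,0,0,0,0,0,-0.6],[0,0,0,0,0,0,-0.6]]]' | tail -1
python3 -m creep '[[[0,0,0,0,0,0,-0.6],[0,0,0,0,0,0,-0.6],[0,0,0,0,0,0,-0.6],[0,0,0,0,0,0,-0.6],[0,0,0,0,0,0,-0.6]]]' | head -3
done
python3 - <<'E'
from plan import *
s=get_state();r=R.from_rotvec(s['eef_rot']);o=r.apply(OFF)+s['position'];ax=r.apply([1,0,0])
T=cap('top');print('back end top px',proj(T,[o-.085*ax,o+.085*ax,o+.185*ax]))
L=o+.085*ax;d=(F-L)@n/(ax@n);print('hit err mm',(L+d*ax-F)*1e3,'dist',d,'ang',np.degrees(np.arccos(-ax@n)))
a=viewer.outline_of(T,'thermometer')
for k in a: print(k['conf'],k['rect'])
p,M=meas(Q,np.radians(40)); print(step(p,M))
E
```

```text
finger_force: 80.0
finger_force: 80.0
time_s: 10.2
position: [0.4208, 0.1788, 0.2359]
eef_rot: [1.513, 1.626, -0.072]
back end top px [[225.3966 258.0245]
 [170.9671 247.473 ]
 [143.3921 242.0982]]
hit err mm [-0.6629  0.101  -0.0235] dist 0.09945929100717973 ang 0.13830496858897887
0.88 [495.9, 320.5, 72.1, 19.7]
0.73 [201.2, 254.0, 63.0, 17.6]
[-0.0029  0.0005  0.0022 -0.0086  1.0905  0.9096]
```

```bash
python3 -m creep '[[[0,0,0,0,0.15,0.12,-0.6],[0,0,0,0,0.3,0.25,-0.6],[0,0,0,0,0.45,0.37,-0.6],[0,0,0,0,0.54,0.45,-0.6],[0,0,0,0,0.54,0.45,-0.6]]]' | head -3
python3 -m creep '[[[0,0,0,0,0.15,0.12,-0.6],[0,0,0,0,0.3,0.25,-0.6],[0,0,0,0,0.45,0.37,-0.6],[0,0,0,0,0.55,0.46,-0.6],[0,0,0,0,0.55,0.46,-0.6]]]' | head -4
python3 - <<'E'
from plan import *
p,M=meas(Q,np.radians(40)); print(step(p,M))
E
python3 -m creep '[[[0,0,0,0,0,0,-0.6],[0,0,0,0,0,0,-0.6],[0,0,0,0,0,0,-0.6],[0,0,0,0,0,0,-0.6],[0,0,0,0,0,0,-0.6]]]' | tail -1
python3 -m creep '[[[0,0,0,0,0,0,-0.6],[0,0,0,0,0,0,-0.6],[0,0,0,0,0,0,-0.6],[0,0,0,0,0,0,-0.6],[0,0,0,0,0,0,-0.6]]]' | tail -1
python3 -m creep '[[[0,0,0,0,0,0,-0.6],[0,0,0,0,0,0,-0.6],[0,0,0,0,0,0,-0.6],[0,0,0,0,0,0,-0.6],[0,0,0,0,0,0,-0.6]]]' | head -4
python3 - <<'E'
from plan import *
s=get_state();r=R.from_rotvec(s['eef_rot']);o=r.apply(OFF)+s['position'];ax=r.apply([1,0,0])
L=o+.085*ax;d=(Q-L)@n/(ax@n);print('hit err mm',(L+d*ax-Q)*1e3,'dist',d,'ang',np.degrees(np.arccos(-ax@n)))
T=cap('top','topR.png');print(proj(T,[o-.085*ax,o+.085*ax,o+.185*ax]))
S=cap('side','sideR.png')
for k in viewer.outline_of(T,'thermometer'): print(k['conf'],k['rect'])
a=T['color'][80:330,40:340,::-1];b=S['color'][130:380,80:380,::-1]
cv2.imwrite('pics/R.png',cv2.resize(np.hstack([a,b]),None,fx=1.3,fy=1.3))
E
```

```text
time_s: 10.8
position: [0.505, 0.1634, 0.2358]
eef_rot: [1.515, 1.625, -0.073]
time_s: 11.3
position: [0.5894, 0.1482, 0.2355]
eef_rot: [1.514, 1.625, -0.073]
force: [-0.2, -0.6, -0.5]
[-0.0036  0.0011  0.0015 -0.0078 -0.0031 -0.0076]
finger_force: 79.9
finger_force: 79.9
time_s: 12.8
position: [0.5885, 0.1487, 0.2357]
eef_rot: [1.513, 1.626, -0.072]
force: [0.3, 0.4, -1.4]
hit err mm [-0.3342 -0.2112 -0.342 ] dist 0.09897613132748469 ang 0.13875551798911362
[[244.5689 171.8565]
 [189.1438 169.0699]
 [160.9859 167.6851]]
0.98 [218.7, 169.7, 67.7, 17.8]
```

View pics/R.png

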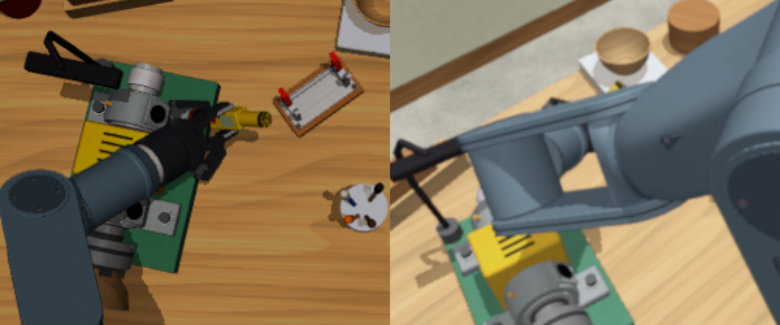

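The gripper body stays clear of the lamp bar and the thermometer, with its end at (265,120), points at the rear dot (158,115). Next I back off and turn level beside the clip.

```bash
python3 -m creep '[[[0,0,0,-0.3,0,0,-0.6],[0,0,0,-0.6,0,0,-0.6],[0,0,0,-0.9,0,0,-0.6],[0,0,0,-1,0,0,-0.6]]]' | head -3
cat >> plan.py <<'E'
def up(azdeg,pos):
    a=np.radians(azdeg);x=np.array([np.cos(a),np.sin(a),0]);z=np.array([0,0,-1.])
    return np.array(pos),R.from_matrix(np.c_[x,np.cross(z,x),z])
E
python3 - <<'E'
from plan import *
p,M=up(125.7,[.58,-.033,.32]);v=step(p,M);print(v,np.linalg.norm(v[:3])*60)
print(ik(p,M,get_state()['qpos']), ik(*up(125.7,[.67,.031,.1]),get_state()['qpos']))
E
```

```text
time_s: 13.35
position: [0.5718, 0.0539, 0.3125]
eef_rot: [1.514, 1.622, -0.07]
[ 0.3558  0.8186 -0.4908 -0.5894 -0.0942  0.42  ] 61.11437305560672
(array([-0.2487,  0.2744,  1.3003,  0.    ,  1.5669, -0.8718]), np.float64(1.2855938535949463e-10)) (array([-0.1197,  0.5736,  1.3839,  0.    ,  1.1841, -0.7428]), np.float64(2.8936601063865757e-11))
```

```bash
python3 -m creep '[[[0.05,0.11,-0.07,-0.12,-0.02,0.08,-0.6],[0.1,0.22,-0.14,-0.24,-0.04,0.17,-0.6],[0.15,0.33,-0.2,-0.35,-0.06,0.25,-0.6],[0.2,0.45,-0.27,-0.47,-0.08,0.34,-0.6],[0.25,0.56,-0.34,-0.59,-0.09,0.42,-0.6]]]' | head -3
python3 - <<'E'
from plan import *
p,M=up(125.7,[.58,-.033,.32]);v=step(p,M);print(v,np.linalg.norm(v[:3])*60)
E
```

```text
time_s: 13.85
position: [0.5786, -0.0248, 0.3152]
eef_rot: [1.535, 2.185, -0.072]
[ 0.1607  0.4246 -0.2596 -0.0789 -0.0058 -0.0111] 31.375558436566905
```

```bash
python3 -m creep '[[[0.04,0.11,-0.06,-0.08,0,-0.01,-0.6],[0.08,0.21,-0.13,-0.08,0,-0.01,-0.6],[0.12,0.32,-0.2,-0.08,0,-0.01,-0.6],[0.16,0.425,-0.26,-0.08,0,-0.01,-0.6],[0.16,0.425,-0.26,-0.08,0,-0.01,-0.6]]]' | head -3
python3 -m creep '[[[0,0,0,0,0,0,-0.6]]]' | head -3
python3 - <<'E'
from plan import *
p,M=up(125.7,[.58,-.033,.32]);v=step(p,M);print(v)
W=cap('wrist','wc.png')
for o in('clip','jaw'):
    for k in viewer.look_for(W,o)[:2]: print(o,k['conf'],k['rect'])
for k in viewer.outline_of(W,'clip')[:1]:
    v,u=np.nonzero(k['pixels']); print(cv2.minAreaRect(np.c_[u,v].astype(np.float32)))
x0,y0=330,0
k=cv2.imread('pics/wc.png'); cv2.imwrite('pics/wcc.png',cv2.resize(k[:400,360:],None,fx=1.5,fy=1.5) )
E
```

```text
time_s: 14.35
position: [0.5827, -0.0354, 0.3181]
eef_rot: [-1.441, -2.791, 0.002]
time_s: 14.45
position: [0.5814, -0.0336, 0.3189]
eef_rot: [1.44, 2.788, -0.003]
[ 0.0003  0.004  -0.0053  0.0111 -0.0064 -0.0094]
clip 0.7 [429.2, 192.4, 99.0, 150.5]
jaw 0.92 [457.9, 193.9, 42.8, 146.2]
((429.4999694824219, 192.99998474121094), (98.99998474121094, 149.99996948242188), 0.0)
```

View pics/wcc.png

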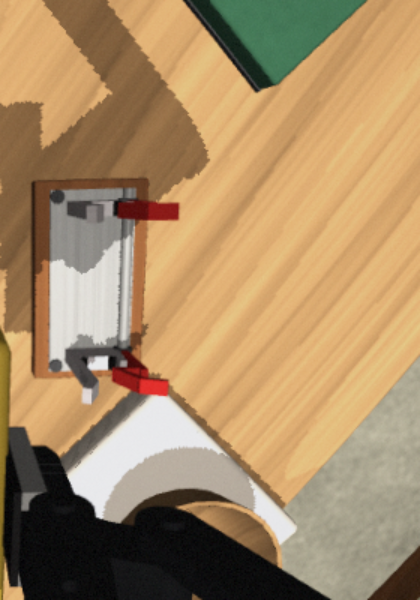

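Crop shows the clip: block corners at about (34,181), (147,178) and (34,376), red jaw tabs on the right (+y) at (150,210) and (140,380). The jaw is on the tool +y side. I fit its pose from the block edges numerically.

```bash
python3 - <<'E'
import cv2,numpy as np
I=cv2.imread('pics/wc.png')[:,:,::-1].astype(float)
r=100*I[:,:,0]/(I[:,:,1]+5)
f=lambda a:' '.join('%d'%x for x in a)
for v in(160,180,200,225): print('row',v,'L374:',f(r[v,374:400]),'| R440:',f(r[v,440:466]))
for u in(390,400,415,430): print('col',u,'T112:',f(r[112:132,u]),'| B238:',f(r[238:260,u]))
E
```

```text
row 160 L374: 125 128 130 127 127 131 130 136 131 145 147 149 155 152 149 151 152 149 139 101 98 99 98 99 98 98 | R440: 98 98 98 97 98 98 98 98 98 115 149 148 148 149 151 150 149 133 124 122 123 123 122 124 124 124
row 180 L374: 125 129 127 127 127 127 127 129 129 144 147 147 152 150 150 149 151 153 143 101 98 98 99 98 98 98 | R440: 95 97 98 98 98 98 98 98 111 141 152 150 148 150 149 148 137 124 121 119 117 118 117 117 116 116
row 200 L374: 126 128 129 129 127 128 129 131 142 152 153 149 149 148 150 148 147 150 130 101 99 98 98 98 98 98 | R440: 97 97 99 98 98 98 99 108 133 150 148 153 150 151 150 143 127 124 122 124 124 123 124 124 125 127
row 225 L374: 121 123 124 122 122 119 123 127 147 151 152 151 148 150 152 151 152 152 123 99 98 99 99 99 100 99 | R440: 99 98 99 98 98 97 106 133 147 147 147 147 152 147 133 126 126 124 126 126 127 127 126 125 127 126
col 390 T112: 127 128 131 128 126 126 125 127 138 144 145 147 149 152 146 149 149 150 152 151 | B238: 152 150 150 147 149 148 147 147 147 150 149 150 147 148 129 122 123 125 125 125 126 123
col 400 T112: 127 128 127 127 126 127 126 130 144 144 148 152 152 140 121 90 94 92 89 93 | B238: 98 99 99 97 95 93 94 95 97 119 151 150 151 141 127 121 121 120 121 120 122 123
col 415 T112: 124 129 126 129 128 131 127 133 145 151 154 149 149 150 105 98 98 97 97 97 | B238: 83 81 90 95 101 101 101 98 98 100 97 100 96 98 96 100 96 97 105 115 107 103
col 430 T112: 129 129 128 126 125 126 129 137 149 150 146 148 153 120 98 97 95 97 95 99 | B238: 98 97 98 97 97 97 97 97 108 149 150 150 140 128 126 126 126 125 127 127 126 128
```

```bash
cat > clip.py <<'E'
from plan import *
E=np.array([[382.4,160],[382.4,180],[381.8,200],[381.4,225],[456.8,160],[456.0,180],[455.2,200],[453.8,225],[390,119.8],[400,119.4],[415,119.2],[430,118.9],[390,251.6],[400,251.2],[430,250.3]],np.float32)
B=np.array([[sx*.075,sy*.042,z] for sx in(-1,1) for sy in(-1,1) for z in(0,.018)])
def fit(W):
    def f(q):
        c=np.r_[q[:2],0]; h=cv2.convexHull(proj(W,rz(q[2]).apply(B)+c).astype(np.float32))
        return [cv2.pointPolygonTest(h,(float(a),float(b)),True) for a,b in E]
    return least_squares(f,[.669,.031,np.radians(-54.3)],diff_step=1e-4,x_scale=[.01,.01,.05],loss='soft_l1')
E
python3 - <<'E'
from clip import *
W=cap('wrist');o=fit(W);print(o.x,np.degrees(o.x[2]),np.round(o.fun,1))
T=cap('top');c=np.r_[o.x[:2],0]
print('top block corners (z.018)',proj(T,rz(o.x[2]).apply(B[1::2])+c))
# red tabs in clip frame, at z=.105, wrist and top
for n,P_,roi in(('w',W,(100,280,400,500)),('t',T,(110,190,240,320))):
    im=P_['color'].astype(int);m=np.zeros(im.shape[:2],bool);a,b,cc,d=roi
    m[a:b,cc:d]=((im[:,:,0]>100)&(im[:,:,1]<50)&(im[:,:,2]<50))[a:b,cc:d]
    k,l,st,ce=cv2.connectedComponentsWithStats(m.astype(np.uint8))
    for i in range(1,k):
        if st[i,4]>8:
            v,u=np.nonzero(l==i);X=rz(-o.x[2]).apply(onz(P_,np.c_[u,v],.105)-c);print(n,st[i],'x',X[:,0].min(),X[:,0].max(),'y',X[:,1].min(),X[:,1].max())
E
```

```text
[ 0.6736  0.0323 -0.9188] -52.64490311726619 [ 1.3  1.4  1.   0.7  1.4  1.1  0.8  0.9  0.2 -0.   0.1  0.   0.1  0.2
  0.1]
top block corners (z.018) [[269.0773 184.7807]
 [248.9984 156.99  ]
 [319.7063 148.9095]
 [299.452  121.5235]]
w [457 136  21  13 217] x -0.05946610514439024 -0.04873976167105435 y 0.009777240157791916 0.02803433821552732
w [433 243  37  22 382] x 0.03935308988430067 0.061093140767696695 y -0.007846395470527137 0.028149634450493618
t [268 184   6   6  22] x -0.08266664393098493 -0.07556686918179965 y -0.07135074048334356 -0.05545249918710568
```

```bash
cat >> clip.py <<'E'
CL=np.array([.6731,.0313,0]);AZ=127.2
def over(z): # thermometer origin height z above clip
    p,M=up(AZ,[0,0,0]); return CL+[0,0,z]-M.apply(OFF),M
E
python3 - <<'E'
from clip import *
print(step(*over(.18)))
T=cap('top')
for n,z in(('brown_bowl',.065),):
    for k in viewer.look_for(T,n)[:1]: print(n,onz(T,[k['rect'][:2]],z))
E
```

```text
[ 0.0022  0.005  -0.027  -0.0445  0.9334  1.2628]
brown_bowl [[ 0.6571 -0.1776  0.065 ]]
```

```bash
python3 -m creep '[[[0,0,-0.03,0,0.3,0.1,-0.6],[0,0,-0.03,-0.02,0.6,0.3,-0.6],[0,0,-0.03,-0.04,0.9,0.6,-0.6],[0,0,-0.03,-0.04,0.93,0.8,-0.6],[0,0,-0.03,-0.04,0.93,0.8,-0.6]]]' 120 | head -3
python3 - <<'E'
from clip import *
print(step(*over(.135)))
W=cap('wrist','wd.png');s=get_state();r=R.from_rotvec(s['eef_rot'])
h=rz(np.radians(AZ-180))
for nm,X in(('tine-y tops',[[-.055,-.013,.098],[.055,-.013,.098]]),('seat',[[-.055,0,.046],[.055,0,.046]]),('tabs',[[-.055,.014,.1],[.055,.014,.1]]),('tine-y tip outer',[[-.06,-.02,.115],[-.05,-.02,.115]])):
    print(nm,proj(W,h.apply(X)+CL))
I=W['color'];cv2.imwrite('pics/wd2.png',cv2.resize(I[0:400,170:470,::-1],None,fx=1.5,fy=1.5,interpolation=cv2.INTER_CUBIC))
E
```

```text
time_s: 15.35
position: [0.6731, 0.0289, 0.2191]
eef_rot: [-1.39, -2.812, 0.006]
[-0.005  -0.0025  0.0035 -0.0196  0.0166  0.7857]
tine-y tops [[304.0679 142.2748]
 [305.2512 299.3091]]
seat [[323.9164 139.7072]
 [323.2431 273.5919]]
tabs [[346.0294 142.547 ]
 [342.9979 300.656 ]]
tine-y tip outer [[291.1404 134.9335]
 [291.3615 151.7132]]
```

View pics/wd2.png

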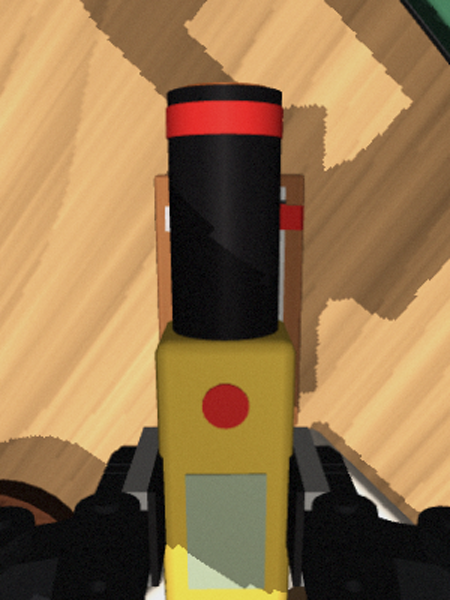

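The crop shows the barrel over the front fork: white flare tip at left (167,217), red jaw tab at right (292,217), block edges at columns 155 and 303. I check the lateral fit numerically.

```bash
python3 - <<'E'
from clip import *
W=cap('wrist');s=get_state();r=R.from_rotvec(s['eef_rot']);h=rz(np.radians(AZ-180))
I=cv2.imread('pics/wd.png')[:,:,::-1].astype(float);rr=100*I[:,:,0]/(I[:,:,1]+5)
f=lambda a:' '.join('%d'%x for x in a)
for v in(130,165,185): print('row',v,'L268',f(rr[v,268:282]),'R364',f(rr[v,364:378]))
print('T col 276/369',f(rr[108:124,277]),'|',f(rr[108:124,367]))
hull=cv2.convexHull(proj(W,h.apply(B)+CL).astype(np.float32))[:,0];print(hull)
red=(I[:,:,0]>100)&(I[:,:,1]<60);red[:135]=0;red[155:]=0;red[:,:350]=0;v,u=np.nonzero(red[:, :380]);print('red',u.max(),v.min(),v.max(),h.inv().apply(onz(W,[[u.max(),v.mean()],[u.max(),v.min()],[u.max(),v.max()]],.105)-CL))
wh=(I.min(2)>150);wh[:130]=0;wh[160:]=0;v,u=np.nonzero(wh[:,:290]);print('flare',u.min(),v.min(),v.max(),h.inv().apply(onz(W,[[u.min(),v.mean()]],.115)-CL))
# barrel edges in world at axis height, tool frame
g=I.max(2)
for v in(100,150,200): print('barrel',v,[int(np.nonzero(np.abs(np.diff(g[v,275:370]))>25)[0][k]+275) for k in(0,-1)], proj(W,[s['position']+r.apply(OFF+[.05,0,0])]))
E
```

```text
row 130 L268 125 125 123 125 123 144 150 150 153 149 150 148 150 150 R364 148 152 151 150 150 150 147 150 133 129 127 130 128 128
row 165 L268 125 126 127 125 126 125 141 152 148 145 151 150 150 152 R364 146 153 145 152 154 154 157 143 125 126 126 130 125 128
row 185 L268 118 120 121 122 123 122 126 152 151 150 150 151 151 152 R364 148 147 147 153 152 149 145 132 125 128 127 128 127 126
T col 276/369 124 124 126 125 125 124 126 126 131 155 151 151 152 148 150 148 | 128 127 128 125 127 126 128 128 138 143 152 155 147 149 151 147
[[373.2151 112.4755]
 [367.4895 280.0938]
 [277.32   279.8268]
 [272.8629 112.2195]]
red 372 136 153 [[-0.0525  0.031   0.105 ]
 [-0.0579  0.0308  0.105 ]
 [-0.0472  0.0311  0.105 ]]
flare 0 130 159 [[-0.0556 -0.2126  0.115 ]]
barrel 100 [280, 357] [[321.9169 170.7756]]
barrel 150 [279, 356] [[321.9169 170.7756]]
barrel 200 [283, 355] [[321.9169 170.7756]]
```

```bash
sed -i 's/^AZ=.*//; s/^CL=.*/AZ=127.2;CL=np.array([.6731,.0313,0])+.0025*np.array([.605,-.797,0])/' clip.py; python3 - <<'E'
from clip import *
v=[];c=[]
for i in range(10):
    W=cap('wrist');v.append(step(*over(.135)));Rm=cv2.Rodrigues(np.array(W['rvec'],float))[0];c.append(-Rm.T@np.ravel(W['tvec']))
print(np.mean(v,0),np.std(v,0),np.std(c,0))
E
```

```text
[ 0.0032  0.0055  0.0016 -0.0097  0.0033  0.8473] [0.0008 0.0008 0.0002 0.0028 0.0014 0.0066] [0.0001 0.0002 0.0008]
```

```bash
python3 -m creep '[[[0,0,0,-0.01,0,0.25,-0.6],[0,0,0,-0.01,0,0.5,-0.6],[0,0,0,-0.01,0,0.75,-0.6],[0,0,0,-0.01,0,0.84,-0.6],[0,0,0,-0.01,0,0.84,-0.6]]]' | head -5
python3 - <<'E'
from clip import *
v=[]
for i in range(6):
    W=cap('wrist');v.append(step(*over(.058)))
print(np.mean(v,0))
E
```

```text
time_s: 16.45
position: [0.6749, 0.0264, 0.1218]
eef_rot: [1.394, 2.815, -0.003]
force: [-0.3, -0.5, -1.1]
finger_gap: 0.0276
[ 0.003   0.0053  0.0021  0.003  -0.003   0.6461]
```

```bash
python3 -m creep '[[[0,0,0,0,0,0.06,-0.6],[0,0,0,0,0,0.12,-0.6],[0,0,0,0,0,0.18,-0.6],[0,0,0,0,0,0.24,-0.6],[0,0,0,0,0,0.3,-0.6]]]' | sed -n 2,4p
python3 -m creep '[[[0,0,0,0,0,0.04,-0.6],[0,0,0,0,0,0.08,-0.6],[0,0,0,0,0,0.12,-0.6],[0,0,0,0,0,0.16,-0.6],[0,0,0,0,0,0.2,-0.6]]]' | sed -n 2,4p
python3 -m creep '[[[0,0,0,0,0,0.04,-0.6],[0,0,0,0,0,0.08,-0.6],[0,0,0,0,0,0.12,-0.6],[0,0,0,0,0,0.15,-0.6],[0,0,0,0,0,0.15,-0.6]]]' | sed -n 2,4p
python3 - <<'E'
from clip import *
v=[]
for i in range(4):
    W=cap('wrist');v.append(step(*over(.058)))
print(np.mean(v,0),get_state()['force'])
print(proj(W,[get_state()['position']+R.from_rotvec(get_state()['eef_rot']).apply(OFF+[.085,0,0])]))
E
```

```text
position: [0.6759, 0.0263, 0.0867]
eef_rot: [1.392, 2.813, -0.001]
force: [-1.4, -0.9, 0.9]
position: [0.6759, 0.0253, 0.0641]
eef_rot: [1.392, 2.812, -0.003]
force: [-3.9, -3.2, 0.9]
position: [0.6768, 0.0265, 0.0479]
eef_rot: [1.391, 2.811, 0.0]
force: [-5.9, -0.6, 11.7]
[ 0.0026  0.0045  0.0026 -0.0037 -0.0008  0.001 ] [-6.2293 -0.2869 11.3748]
[[320.7062  54.295 ]]
```

```bash
python3 -m creep '[[[0,0,0,0,0,0.015,-0.6],[0,0,0,0,0,0.03,-0.6],[0,0,0,0,0,0.03,-0.6]]]' | sed -n 2,5p
python3 - <<'E'
from clip import *
W=cap('wrist','we.png');T=cap('top');h=rz(np.radians(AZ-180))
for n,P_ in(('w',W),('t',T)):
    I=P_['color'].astype(int);m=((I[:,:,0]>90)&(I[:,:,1]<45)&(I[:,:,2]<45)).astype(np.uint8)
    k,l,st,ce=cv2.connectedComponentsWithStats(m)
    for i in range(1,k):
        v,u=np.nonzero(l==i);X=h.inv().apply(onz(P_,np.c_[u,v],.105)-CL)
        if st[i,4]>8 and np.abs(X[:,:2]).max()<.12: print(n,st[i],X.min(0)[:2],X.max(0)[:2])
E
```

```text
position: [0.6769, 0.0265, 0.0477]
eef_rot: [1.39, 2.81, 0.001]
force: [-14.2, -0.5, 29.7]
finger_gap: 0.0279
w [322  67  36  24 356] [-0.0755 -0.    ] [-0.0711  0.007 ]
w [280  68  37  23 237] [-0.0753 -0.0085] [-0.0711 -0.0013]
w [ 328  135   88   49 2275] [-0.0623  0.0012] [-0.0522  0.0194]
w [ 382  140   81   49 2208] [-0.0614  0.0128] [-0.0512  0.0296]
w [305 257  30  28 673] [-0.0355 -0.0038] [-0.029   0.0028]
t [254 148  10  13  64] [-0.0645 -0.0017] [-0.0531  0.0303]
```

Bottomed: force rose to 30 N with no travel, and the jaw tab is back at its shut position (outer edge y≈30 mm). Now ease off, release and lift.

```bash
python3 -m creep '[[[0,0,0,0,0,-0.03,-0.6],[0,0,0,0,0,-0.03,0.15],[0,0,0,0,0,-0.03,0.15],[0,0,0,0,0,-0.03,0.15],[0,0,0,0,0,-0.03,0.15]]]' 20 | tail -4
python3 -m creep '[[[0,0,0,0,0,-0.15,0.15],[0,0,0,0,0,-0.3,0.15],[0,0,0,0,0,-0.5,0.15],[0,0,0,0,0,-0.8,0.15],[0,0,0,0,0,-1,0.15]]]' | sed -n 2,5p
python3 -m creep '[[[0,0,0,0,0,-0.3,0.15],[0,0,0,0,0,-0.6,0.15],[0,0,0,0,0,-1,0.15],[0,0,0,0,0,-1,0.15]]]' | sed -n 2,5p
python3 - <<'E'
from clip import *
W=cap('wrist','wf.png');T=cap('top','tf.png');S=cap('side','sf.png');h=rz(np.radians(AZ-180))
for n,P_ in(('top',T),('wrist',W)):
    pr=proj(P_,h.apply([[-.085,0,.058],[.085,0,.058],[0,0,.058]])+CL)
    print(n,pr.round(1).tolist(),[(k['conf'],k['rect']) for k in viewer.look_for(P_,'thermometer')])
for n,P_ in(('w',W),('t',T)):
    I=P_['color'].astype(int);m=((I[:,:,0]>90)&(I[:,:,1]<45)&(I[:,:,2]<45)).astype(np.uint8)
    k,l,st,ce=cv2.connectedComponentsWithStats(m)
    for i in range(1,k):
        v,u=np.nonzero(l==i);X=h.inv().apply(onz(P_,np.c_[u,v],.105)-CL)
        if st[i,4]>8 and np.abs(X[:,:2]).max()<.12: print(n,st[i],X.min(0)[:2],X.max(0)[:2])
I=W['color'].astype(int);y=(I[:,:,0]>120)&(I[:,:,1]>100)&(I[:,:,2]<60);v,u=np.nonzero(y);X=h.inv().apply(onz(W,np.c_[u,v],.071)-CL);X=X[np.abs(X[:,:2]).max(1)<.1]
print('yellow at z=.071',np.percentile(X,[1,99],axis=0))
cv2.imwrite('pics/fin.png',np.hstack([cv2.resize(W['color'][:,150:500,::-1],(400,549)),cv2.resize(T['color'][100:220,220:340,::-1],(380,549))]))
E
```

```text
eef_rot: [1.392, 2.813, -0.001]
force: [-0.3, -0.7, -1.0]
finger_gap: 0.0491
finger_force: 0.0
position: [0.6767, 0.0264, 0.1676]
eef_rot: [1.391, 2.81, 0.0]
force: [1.2, -0.4, 0.6]
finger_gap: 0.0488
position: [0.6786, 0.0264, 0.294]
eef_rot: [1.386, 2.8, 0.007]
force: [0.8, 0.1, 0.5]
finger_gap: 0.0488
top [[255.1, 169.5], [314.2, 128.1], [284.8, 148.7]] [(0.84, [285.6, 146.9, 62.0, 47.9]), (0.58, [495.3, 321.2, 76.8, 20.9])]
wrist [[316.2, 96.4], [316.4, 272.7], [316.2, 189.4]] [(0.71, [315.8, 189.1, 36.9, 183.0])]
w [302 102  26   8 173] [-0.0782 -0.0113] [-0.0728  0.0086]
w [319 124  34  13 390] [-0.0612  0.0022] [-0.0517  0.0289]
w [311 167  10   9  71] [-0.0267 -0.0044] [-0.0201  0.0031]
w [320 244  32  21 410] [0.0397 0.0032] [0.0582 0.0305]
t [254 147  11  14  50] [-0.0637 -0.0025] [-0.0536  0.0309]
t [255 164   6   8  21] [-0.0825 -0.0198] [-0.0767  0.    ]
yellow at z=.071 [[-0.0694 -0.0355  0.071 ]
 [ 0.0801  0.0287  0.071 ]]
```

View pics/fin.png

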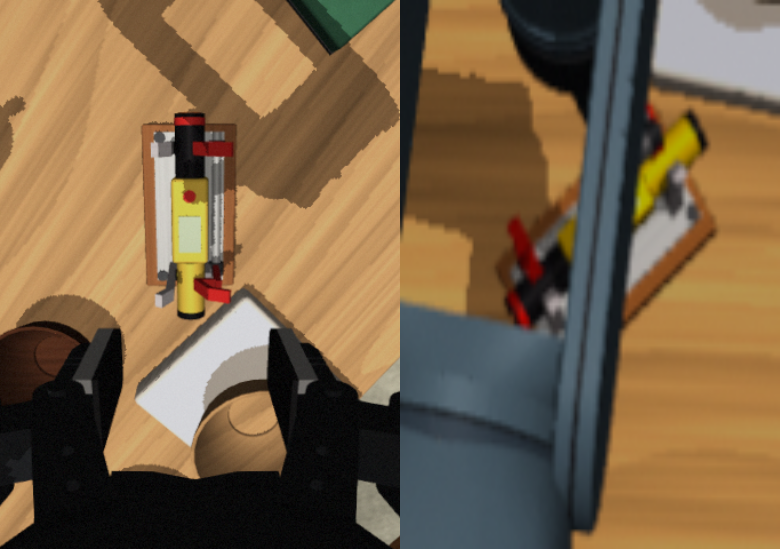

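The thermometer lies in both forks, with its handle at (190,220) and both red hooks over the barrels at (212,148) and (215,293). The gripper is clear above, so I hand in.

```bash
python3 -c "
from cell import order;print(order.close_job())"
```

```text
the job is handed in; nothing more can be done
None
```

I aimed the thermometer at the front and then the rear bearing dot from about 10 cm, holding over a second at each. It is now seated in the clip with the jaw closed over it; I saw no contact with the lathe or lamp and handed the job in, with no verdict returned.

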